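# Slide a counting chamber under the spring clip of a microscope stage

### The job

Load the glass counting chamber on the microscope stage without gripping or lifting it: press the finger tab of the stage clip down with one fingertip and keep it down, while the other fingertip gently pushes the chamber along its guide, in beneath the raised clip, until it is fully home against the back stop. Then let the clip spring down onto the glass and take the hand away. Leave the dropper bottle, the flask and the petri dish standing where they are.

Things in the scene. Friction and masses are not known exactly. Their poses are not given: they have to be found in the camera images.
- stand: Microscope base on the bench, fixed: white casting 190 x 320 mm, 30 mm high. Frame: x along the stage guide, away from the user; y to the user's left; z up; origin at bench level under seat. Column 25 mm thick at x=50, y=165 mm, 300 mm tall; its camera head is swung aside to the left.
- seat (a point): Point on top of the dark stage plate, 36 mm above the bench, under the chamber's centre when it is home; axes as stand. The plate spans x -80..80, y -45..50 mm; around it the base is 6 mm lower. Two guide rails along x, 3 mm high, inner faces y = -38.8 and 38.8 mm, x -62..21 mm, each 4 mm wide; back stop across, 3 mm high, face at x = 17.5 mm.
- chamber_mid (a point): Centre of the loose glass counting chamber: pale flat slab 35 mm (its x) x 76 mm (its y) x 4 mm thick, 28 g, sliding easily, two small mirrored fields on top. It lies between the rails 29 to 40 mm short of home; its front long edge (x = -17.5 mm) is the one to push. Home: back edge against the stop, centre 2 mm above seat.
- tab (a point): Middle of the upper face of the clip's finger tab, bright steel, 30 mm along the guide x 26 mm across, right of the right rail: x -46, y -72 mm in seat's frame. At rest 8 mm above the stage plate, rising 0.35 rad to the outside. Moves with the clip, which rocks on an axle along x at y = -51 mm, 6 mm above the plate; ears at its ends reach 10 mm above the plate.
- foot (a point): Middle of the underside of the clip's foot (10 mm along the guide x 5 mm), over the right end of the chamber's place: x -4, y -30.5 mm in seat's frame. At rest 1.5 mm above the stage plate, so it blocks the chamber; it rises when the tab is pressed down. Moves with the clip.
- clip (a joint): Spring clip angle, rad. 0: at rest. About 0.12: foot resting on the chamber. Above 0.17 the chamber passes under the foot. 0.25 to 0.38: tab 2.5 to 0 mm above stage level, so fingertips at equal height can press the tab and push the chamber's edge. 0.42: end stop. About 1.5 N on the tab starts it, 3.5 N holds it down; let go, it springs shut.
- bottle: Amber dropper bottle with black rubber bulb, 33 mm across, 88 mm tall, loose, standing on the bench to the right of the microscope base. Origin: centre of its underside.
- flask: Conical glass flask, 64 mm across at the foot, 103 mm tall, loose, standing on the bench to the right of the microscope base. Origin: centre of its underside.
- dish: Closed clear petri dish, 60 mm across, 14.5 mm high, loose, on the bench to the right of the microscope base. Origin: centre of its underside.
Not all that is in view belongs to the job. There is more than one size of the part that bears chamber_mid; the job needs the middle-sized.

How it is judged:
On the way, in this order (a step that is already met when the one before it is completed fails the run):
1. the clip's tab is held down by a finger, its foot raised clear, with the chamber still in front of it (value of joint clip above 0.17 rad and contact force between the fingers and clip above 0.5 N and x of chamber_mid in the frame of seat below -0.015 m), for 0.1 s.
2. the chamber has been pushed home beneath the clip while the tab is still held down (value of joint clip above 0.14 rad and contact force between the fingers and clip above 0.5 N and x of chamber_mid in the frame of seat above -0.003 m), for 0.1 s.
At the end, for the whole second after the job is handed in: The chamber lies flat and square (0.06 rad) on the stage, within 3 mm of fully home against the back stop, at rest, with the clip let go and its foot bearing on the glass (joint 0.08 to 0.16 rad, over 0.8 N) (x of chamber_mid in the frame of seat between -0.003 and 0.003 m and y of chamber_mid in the frame of seat between -0.003 and 0.003 m and z of chamber_mid in the frame of seat below 0.0035 m and angle between the x axis of chamber_mid and the x axis of seat, either way round below 0.06 rad and value of joint clip between 0.08 and 0.16 rad and contact force between clip and chamber above 0.8 N and linear speed of chamber below 0.01 m/s); the robot touches nothing.
It fails at once if the chamber is lifted off the stage or tipped (z of chamber_mid in the frame of seat above 0.008 m or angle between chamber_mid's own z axis and vertical above 0.15 rad).
It fails at once if a finger bears on the glass chamber with more than 40 N (contact force between the fingers and chamber above 40 N).
It fails at once if the dropper bottle is moved more than 15 mm or tipped (distance of bottle from where it was at the start of the episode above 0.015 m or angle between bottle's own z axis and vertical above 0.3 rad).
It fails at once if the conical flask is moved more than 15 mm or tipped (distance of flask from where it was at the start of the episode above 0.015 m or angle between flask's own z axis and vertical above 0.3 rad).
It fails at once if the petri dish is moved more than 15 mm or tipped (distance of dish from where it was at the start of the episode above 0.015 m or angle between dish's own z axis and vertical above 0.3 rad).
It also fails if it takes over 51 s, if anything falls off the work surface, if the arm or the gripper's body presses on something with over 40 N, if the wrist force passes 120 N, or if a joint passes its speed limit or range.

### The arm

A 7-joint arm with a two-finger parallel gripper is mounted at the origin on the work surface. World frame = base frame: x ahead of the robot, y to its left, z up, the work surface at z = 0. Lengths are in m, angles in rad, forces in N, time in s.
With the tool pointing down it reaches from about 0.375 to 0.925 m from the base axis. Payload 3.1 kg.
Tool frame: the origin (TCP) lies between the finger pads; the fingertips stand 19 mm ahead of it and the grasp point (between the pads) is the TCP; z points along the fingers, y is the direction in which the jaws open and shut (so a half turn about z gives the same grasp; the last joint's range is limited). The gripper opens to 85 mm and grips with 20 to 120 N. Pads are 22 mm wide; open, the fingers measure 114 mm over their backs; the gripper's body (76 mm by 85 mm) begins 54 mm behind the grasp point. The pads swing forward as they close: fully open they stand 13 mm farther back than shut.
Start: joints at [1.212, 0.383, 0.044, 1.598, -0.018, 1.161, -0.05], TCP at [0.168, -0.628, 0.25] pointing down, gripper open.
Joint ranges: [-2.61, 2.61], [-0.41, 2.15], [-1.48, 1.57], [0, 2.5], [-1.57, 4.71], [0.05, 1.97], [-2.85, 2.85]. Speed limits (rad/s): [2.79, 2.79, 3.14, 3.14, 3.14, 3.14, 3.14].

### API

Orientations are given as a unit quaternion [x, y, z, w].
In Python, from bench import move_ptp, movel, move_j, move_gripper, pause, inverse_kinematics, read_camera, camera_params, MotionError, sign_off, look_for, tip_of, read_time_s, read_qpos, read_joint_vel, read_effort, read_eef_pos, read_tcp_rot, read_ft_force, read_ft_torque, read_finger_gap gives the robot as it stands. Calls block until the motion is done:
- move_ptp(position, orientation): joint-space move of the TCP to a pose.
- movel(position, orientation=None, speed=0.15): straight line of the TCP; orientation=None keeps the orientation; speed is the mean speed in m/s.
- move_j(angles): joint-space move.
- move_gripper(opening, effort=None): finger opening in m; effort is the grip in N (None keeps the last); returns when the fingers have stopped.
- pause(seconds).
- inverse_kinematics(position, orientation): joint angles nearest the present ones, or None.
- read_camera(name): name is "scene" or "top" or "wrist"; returns the picture (384x512x3 uint8, red, green, blue); there is no depth.
- camera_params(name): a dict with "K" (3x3 intrinsics, pixels), "camera_from_world" (4x4, takes a point from world to camera coordinates). Camera axes: x right, y down, z forward; pixel columns grow to the right and rows downward; lengths in m; the calibration is good to about 2 mm. A picture is of the moment at which its call begins: read the wrist's pose just before it. camera_params takes no time and is no camera call; for the wrist camera it gives the pose at the moment of the call.
A pose or a line that the arm cannot do raises MotionError and nothing moves.
- sign_off(): hands the job in, once; it reports no verdict.
Trained networks look in the newest picture that a camera, given by its name, has taken for a name from the list of things; names that differ only in an ending like _2 or _b are one class to them, and where a whole thing is asked for, a point or a joint stands for the part that bears it (a point fixed in the world has none). Each returns a list of dicts, best first, with "confidence" (0 to 1); they miss things now and then, are a little off and sometimes report something else, mostly with a low value. They report only what shows in the picture. A call takes as long as a camera call. They do not tell look-alikes from the thing itself.
- look_for(camera, name): "at" ([column, row] in pixels, amid what is visible of it).
- tip_of(camera, name): "at" ([column, row] in pixels: a listed point, or the origin of a listed thing).
Readings, each from a call of its own:
- read_time_s(): time.
- read_qpos(): joint angles.
- read_joint_vel(): joint speeds.
- read_effort(): joint torques, N m.
- read_eef_pos(): TCP position.
- read_tcp_rot(): TCP orientation.
- read_ft_force(): force on the tool from outside, world axes, zero at the start.
- read_ft_torque(): the same for the moment, N m.
- read_finger_gap(): finger opening in m.
Only numpy, scipy, OpenCV 4.12 (cv2) and the standard library are available. Lean on these libraries where they do the work, as an engineer would, in place of code of your own. Each camera call takes 0.05 s, during which the arm holds its last target.

## Working session

There is one attempt and no reset: what is moved stays moved. The work goes in short steps, each a Python script; the robot and the scene stay as the last script left them, time stands still between calls to the robot, and variables do not carry over. Pictures are saved under pics/ and viewed, and the job is handed in when it is done.

```bash
mkdir -p pics; ls; python3 - <<'E'
from bench import *
import cv2
for c in ("scene","top","wrist"):
    im=read_camera(c); cv2.imwrite(f"pics/{c}0.png",im[:,:,::-1])
    p=camera_params(c); print(c,p["K"],p["camera_from_world"])
    for n in ("stand","seat","chamber_mid","tab","foot","bottle","flask","dish"):
        try: print(n,[(d["at"],round(d["confidence"],2)) for d in tip_of(c,n)[:4]])
        except Exception as e: print(n,e)
print(read_time_s(),read_eef_pos(),read_tcp_rot(),read_finger_gap())
E
```

```text
pics
scene [[377.50673064   0.         254.5182577 ]
 [  0.         377.50673064 189.43097058]
 [  0.           0.           1.        ]] [[ 0.35309334  0.93558617 -0.0018995  -0.17601877]
 [ 0.76138878 -0.28852934 -0.5805497  -0.38098346]
 [-0.54370233  0.20354197 -0.8142226   1.22091664]
 [ 0.          0.          0.          1.        ]]
stand [([296.6, 199.9], 0.88), ([284.8, 190.6], 0.26)]
seat [([295.7, 192.7], 0.67)]
chamber_mid [([295.0, 127.3], 0.92), ([240.2, 152.4], 0.7), ([295.7, 178.5], 0.65)]
tab [([262.1, 177.5], 0.65)]
foot [([286.9, 192.4], 0.57)]
bottle [([218.3, 207.6], 0.63), ([283.5, 194.2], 0.26)]
flask [([217.3, 180.2], 0.79)]
dish [([227.8, 243.0], 0.96)]
top [[369.42373013   0.         254.82406011]
 [  0.         369.42373013 193.26143106]
 [  0.           0.           1.        ]] [[-0.0313281  -0.99950143  0.00392995  0.01149948]
 [-0.97825097  0.02985495 -0.205265    0.55656676]
 [ 0.20504533 -0.01027504 -0.97869854  0.59261132]
 [ 0.          0.          0.          1.        ]]
stand [([207.7, 197.8], 0.68)]
seat [([208.8, 193.0], 0.65)]
chamber_mid [([159.1, 314.2], 0.82), ([200.1, 213.7], 0.6), ([249.8, 301.5], 0.57)]
tab [([240.8, 223.7], 0.82)]
foot [([222.6, 196.4], 0.79)]
bottle [([306.7, 217.3], 0.89)]
flask [([296.9, 259.5], 0.61)]
dish [([303.8, 171.8], 0.71)]
wrist [[298.01304595   0.         251.05202278]
 [  0.         298.01304595 189.75481101]
 [  0.           0.           1.        ]] [[ 2.57676870e-01 -9.66230969e-01  5.87625751e-04 -6.51072068e-01]
 [-9.14079070e-01 -2.43571681e-01  3.24241099e-01 -4.12513444e-02]
 [-3.13148662e-01 -8.40865678e-02 -9.45974294e-01  3.80891158e-01]
 [ 0.00000000e+00  0.00000000e+00  0.00000000e+00  1.00000000e+00]]
stand []
seat []
chamber_mid []
tab []
foot []
bottle []
flask []
dish []
1.35 [ 0.16765899 -0.62800718  0.25026728] [ 9.91505930e-01  1.30061490e-01  1.53207353e-05 -1.08686614e-05] 0.0853694579070982
```

View pics/top0.png

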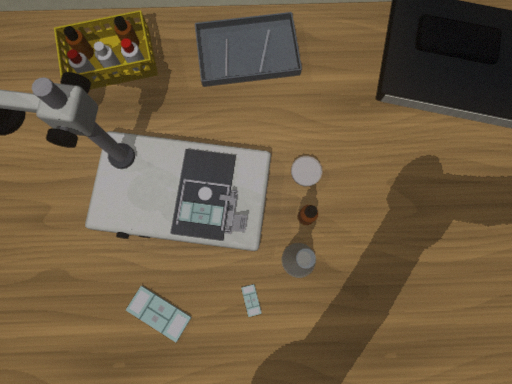

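View pics/scene0.png

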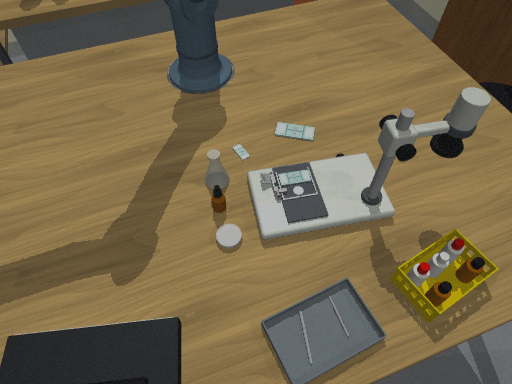

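```bash
python3 - <<'E'
import cv2
a=cv2.imread("pics/top0.png")[130:340,120:340]; b=cv2.imread("pics/scene0.png")[100:270,180:350]
cv2.imwrite("pics/topc.png",cv2.resize(a,None,fx=2.8,fy=2.8,interpolation=cv2.INTER_CUBIC))
cv2.imwrite("pics/scenec.png",cv2.resize(b,None,fx=3.5,fy=3.5,interpolation=cv2.INTER_CUBIC))
E
```

```text
(no output)
```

View pics/topc.png

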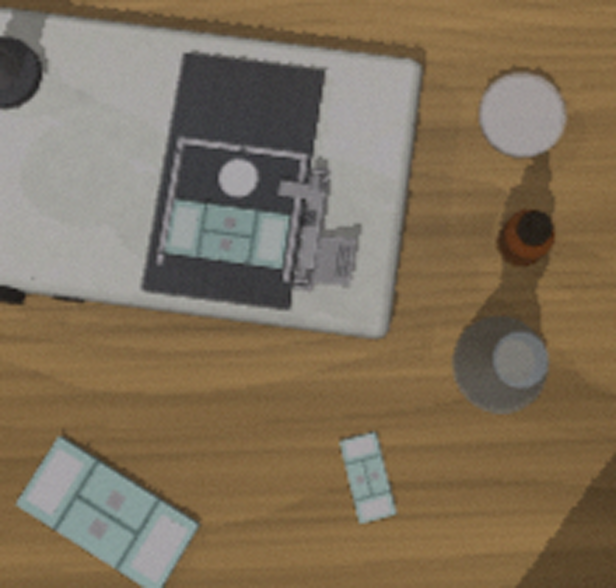

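View pics/scenec.png

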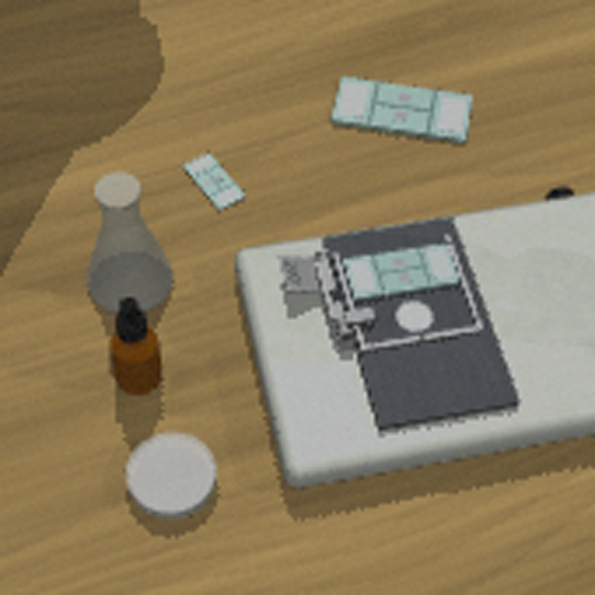

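The look-alikes in the top picture are the slab between the rails at (200,214), a large one on the bench at (159,314) and a small one at (250,301). I choose (200,214): it is the middle size and lies in the guide, which the close crop confirms. Next I fit the stand pose.

```bash
cat > h.py <<'E'
import numpy as np, cv2
from bench import *
from scipy.optimize import least_squares
from scipy.spatial.transform import Rotation as R
def proj(P,p):
    P=np.atleast_2d(P); T=p["camera_from_world"]; c=P@T[:3,:3].T+T[:3,3]; q=c@p["K"].T; return q[:,:2]/q[:,2:]
def s2w(s,pose):
    x,y,a=pose; s=np.atleast_2d(s); c,n=np.cos(a),np.sin(a)
    return np.c_[x+c*s[:,0]-n*s[:,1], y+n*s[:,0]+c*s[:,1], s[:,2]+0.036]
def ray(uv,p,z):
    T=p["camera_from_world"]; d=T[:3,:3].T@np.linalg.inv(p["K"])@np.array([uv[0],uv[1],1]); o=-T[:3,:3].T@T[:3,3]
    return o+d*(z-o[2])/d[2]
def quat(yaw): # tool down, tool y along +-stand y
    return (R.from_euler('z',yaw)*R.from_quat([1,0,0,0])).as_quat()
E
python3 - <<'E'
from h import *
pt=camera_params("top");ps=camera_params("scene")
cor=np.array([[184,52],[325,69],[291,309],[143,290]])/2.8+[120,130]
corS=np.array([[80,50,0],[80,-45,0],[-80,-45,0],[-80,50,0]])/1000
pts=[(pt,cor[i],corS[i],1) for i in range(4)]
corsc=np.array([[518,403],[380,432],[323,238],[452,218]])/3.5+[180,100]
pts+=[(ps,corsc[i],corS[i],1) for i in range(4)]
def f(v,ptsl): return np.concatenate([(proj(s2w(s,v),p)[0]-uv) for p,uv,s,_ in ptsl])
for name,l in (("top",pts[:4]),("scene",pts[4:]),("all",pts)):
    r=least_squares(f,[0.5,0.1,0],args=(l,)); print(name,r.x,np.round(r.fun,1))
v=r.x
c,s=np.cos(v[2]),np.sin(v[2])
for n,p,uv,z in (("ch",pt,(200.1,213.7),.04),("ch",ps,(295.7,178.5),.04),("bottle",pt,(306.7,217.3),0),("flask",pt,(296.9,259.5),0),("dish",pt,(303.8,171.8),0),("tab",pt,(240.8,223.7),.044),("foot",pt,(222.6,196.4),.038)):
    w=ray(uv,p,z);d=w-[v[0],v[1],0]; print(n,w.round(4),"seat:",(c*d[0]+s*d[1]).round(4),(-s*d[0]+c*d[1]).round(4))
for yaw in (v[2],v[2]+np.pi):
    for s_ in ([-.08,-.03,.2],):
        print(inverse_kinematics(s2w(s_,v)[0],quat(yaw)))
E
```

```text
top [ 0.5636586   0.08343382 -0.15626946] [-0.  -0.1  0.1 -0.   0.  -0.  -0.   0.1]
scene [ 0.56548725  0.08618024 -0.16088063] [ 0.6  0.3 -0.3 -0.7 -0.1  0.3 -0.2  0.1]
all [ 0.56436891  0.08445673 -0.15703802] [-0.5 -0.4 -0.5 -0.3 -0.6 -0.4 -0.6 -0.3 -0.2  0.1 -1.1 -0.9 -1.   0.3
 -1.2 -0. ]
ch [0.526 0.093 0.04 ] seat: -0.0392 0.0025
ch [0.5318 0.0946 0.04  ] seat: -0.0338 0.0049
bottle [ 0.5192 -0.1031  0.    ] seat: -0.0153 -0.1923
flask [ 0.4411 -0.0803  0.    ] seat: -0.096 -0.182
dish [ 0.6085 -0.1029  0.    ] seat: 0.0728 -0.1781
tab [0.5053 0.0206 0.044 ] seat: -0.0483 -0.0723
foot [0.5568 0.0526 0.038 ] seat: -0.0025 -0.0327
[ 0.54157588  0.15710341 -0.81574234  1.96649646  0.13021733  1.07054429
 -2.05854546]
[ 0.68055286  0.18981933 -0.97352021  1.96198252  0.1779638   1.07863284
  1.04445794]
```

```bash
python3 - <<'E'
from h import *
q=np.array(read_qpos()); q[0]-=0.2; move_j(list(q)); print(read_eef_pos(), read_time_s())
v=[.5640,.0842,-.157]
E
```

```text
[ 0.29080342 -0.58134034  0.25023372] 1.9333
```

```bash
python3 - <<'E'
from h import *
q=np.array(read_qpos()); q[0]=-0.1; move_j(list(q)); print(read_eef_pos(), read_time_s())
v=[.5640,.0842,-.157]
for yaw in (v[2],v[2]+np.pi):
    for s_ in ([-.08,-.03,.2],[-.06,-.03,.0],[-.03,-.03,0]):
        print(yaw,inverse_kinematics(s2w(s_,v)[0],quat(yaw)))
cw=camera_params("wrist")["camera_from_world"]; C=-cw[:3,:3].T@cw[:3,3]; print("cam",C,"fwd",cw[2,:3])
print(R.from_quat(read_tcp_rot()).as_matrix())
im=read_camera("wrist"); cv2.imwrite("pics/w1.png",im[:,:,::-1])
E
```

```text
[ 6.50028699e-01 -2.06339335e-04  2.50304261e-01] 4.375
-0.157 [-0.42600939  0.08034019  0.21211289  2.00849873 -0.01942767  1.05462783
 -1.93276729]
-0.157 [-0.43002321  0.43313944  0.25270926  2.09364607 -0.17796008  0.6345564
 -1.7837431 ]
-0.157 [-0.41342989  0.47519326  0.26234099  2.02629136 -0.19392061  0.66328525
 -1.75330597]
2.984592653589793 [-0.01988735  0.0958007  -0.21410921  1.99027714  0.02332907  1.05780579
  1.16930086]
2.984592653589793 [-0.02432375  0.43362017 -0.21014767  2.07411118  0.14583862  0.64740848
  1.08165223]
2.984592653589793 [-0.01105624  0.47372455 -0.20661861  2.00652417  0.1502341   0.67553772
  1.10074904]
cam [0.65074202 0.08298329 0.37395389] fwd [ 7.37314987e-04 -3.26248592e-01 -9.45283721e-01]
[[-4.60811930e-04  9.99999893e-01  2.83635862e-05]
 [ 9.99999309e-01  4.60842336e-04 -1.08150790e-03]
 [-1.08152086e-03  2.78651948e-05 -9.99999415e-01]]
```

View pics/w1.png

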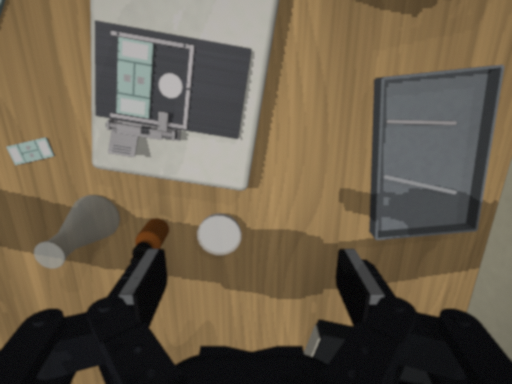

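```bash
python3 - <<'E'
from h import *
v=[.5640,.0842,-.157]
move_ptp(s2w([.03,-.025,.13],v)[0],quat(v[2]+np.pi))
p=camera_params("wrist")
im=read_camera("wrist"); cv2.imwrite("pics/w2.png",im[:,:,::-1])
np.savez("w2.npz",K=p["K"],T=p["camera_from_world"])
for n in ("seat","chamber_mid","tab","foot"): print(n,[(d["at"],round(d["confidence"],2)) for d in tip_of("wrist",n)[:3]])
print(read_time_s(),read_eef_pos(),read_qpos())
cv2.imwrite("pics/w2c.png",cv2.resize(im[0:290,60:480,::-1],None,fx=1.9,fy=1.9,interpolation=cv2.INTER_CUBIC))
E
```

```text
seat [([284.2, 148.6], 0.83)]
chamber_mid [([283.8, 103.0], 0.81)]
tab [([194.2, 94.6], 0.71)]
foot [([244.2, 147.7], 0.71)]
5.8 [0.59020795 0.05453264 0.1663789 ] [ 0.01651912  0.37454902 -0.21488813  1.80441433  0.09491775  0.97175807
  1.1755396 ]
```

View pics/w2c.png

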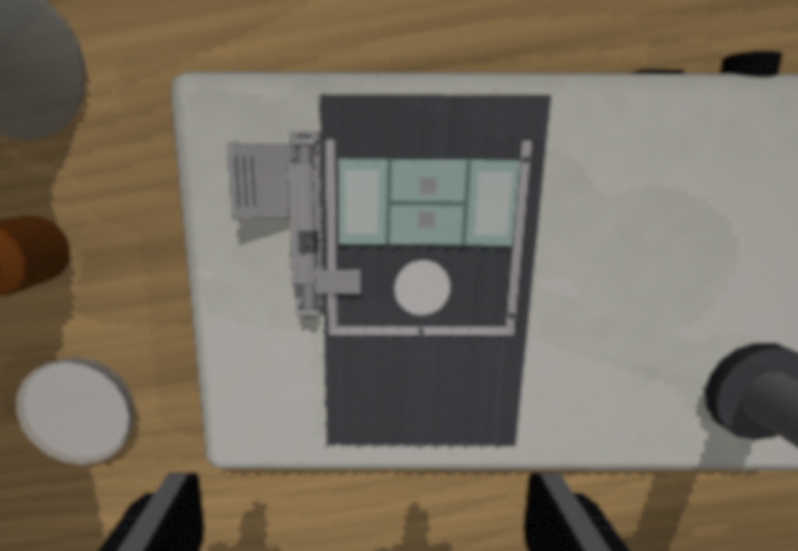

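The wrist crop shows the chamber between the rails (crop corners 338–521, 158–245), the tab at (262,180), the foot at (340,281) and the stop at row 330. I now fit the stage pose and the chamber's x.

```bash
python3 - <<'E'
from h import *
d=np.load("w2.npz"); p={"K":d["K"],"camera_from_world":d["T"]}
g=lambda a:np.array(a,float)/1.9+[60,0]
F=[((-80,-45,0),(321,95)),((-80,50,0),(550,95)),((80,-45,0),(327,445)),((80,50,0),(516,445)),
((-62,38.8,3),(521,141)),((-62,-38.8,3),(336,140)),((17.5,38.8,3),(506,326)),((17.5,-38.8,3),(338,326))]
def f(v): return np.concatenate([(proj(s2w(np.array(s)/1000,v),p)[0]-g(uv)) for s,uv in F])
r=least_squares(f,[.564,.0842,-.157]); v=r.x; print(v,r.fun.round(1))
# allow height error too
def f2(w):
    return np.concatenate([(proj(s2w(np.array(s)/1000,w[:3])+[0,0,w[3]],p)[0]-g(uv)) for s,uv in F])
r2=least_squares(f2,[.564,.0842,-.157,0]); print(r2.x,r2.fun.round(1))
def seat(uv,z):
    w=ray(g(uv),p,.036+z)-[v[0],v[1],0]; c,s=np.cos(v[2]),np.sin(v[2]); return np.round([1000*(c*w[0]+s*w[1]),1000*(c*w[1]-s*w[0])],1)
for uv in ((338,158),(521,158),(515,245),(338,244),(428,202)): print(seat(uv,.004))
for uv in ((230,142),(288,142),(288,218),(233,218)): print("tab",seat(uv,.008))
E
```

```text
[ 0.56457545  0.0849714  -0.16091411] [-0.9 -0.6  1.  -0.3 -0.1  0.1  0.3  0.2  0.7  0.1 -0.6  0.5  0.1  0.3
 -0.4  0.2]
[ 0.56469891  0.08509709 -0.1609672  -0.00130841] [-0.6 -0.2  0.6  0.   0.1 -0.5  0.1 -0.3  0.4  0.3 -0.4  0.7 -0.1  0.
 -0.1 -0.1]
[-55.3 -37.5]
[-55.5  38.6]
[-19.7  39.3]
[-20. -38.]
[-37.7   0.6]
tab [-61.3 -81.1]
tab [-61.4 -57.5]
tab [-31.3 -58.8]
tab [-31.3 -82.1]
```

```bash
cat >> h.py <<'E'
V=np.array([.5646,.0850,-.1607]); D=.073
def pose(xp,lead,tz,yp=0.0):
    """front-push finger centre x (m, seat), lead of tab finger, TCP z above plate"""
    return s2w([xp+lead/2,yp-D/2,tz],V)[0], quat(V[2]+np.pi+np.arctan(lead/D))
E
python3 - <<'E'
from h import *
move_gripper(0.060)
print(read_finger_gap(),read_ft_force())
P,q=pose(-.0697,.006,.07); move_ptp(P,q)
p=camera_params("wrist"); im=read_camera("wrist"); cv2.imwrite("pics/w3.png",im[:,:,::-1])
np.savez("w3.npz",K=p["K"],T=p["camera_from_world"])
P,q=pose(-.0697,.006,.045); movel(P,q,speed=.08)
p=camera_params("wrist"); im=read_camera("wrist"); cv2.imwrite("pics/w4.png",im[:,:,::-1]); 
im=read_camera("scene"); cv2.imwrite("pics/s4.png",cv2.resize(im[100:270,180:350,::-1],None,fx=3.5,fy=3.5))
im=read_camera("top"); cv2.imwrite("pics/t4.png",cv2.resize(im[130:300,120:340,::-1],None,fx=3,fy=3))
print(read_time_s(),read_eef_pos(),P,read_finger_gap(),[np.round(read_ft_force(),2) for _ in range(3)],np.round(read_ft_torque(),2))
E
```

```text
0.060226504256583734 [-0.13078402 -0.6531875   0.69607034]
7.3667 [0.49353997 0.05977326 0.08142225] [0.49291906 0.0596429  0.081     ] 0.05989227896521364 [array([0.05, 0.26, 0.27]), array([0.05, 0.26, 0.27]), array([0.05, 0.26, 0.27])] [ 0.03 -0.02  0.02]
```

View pics/w4.png

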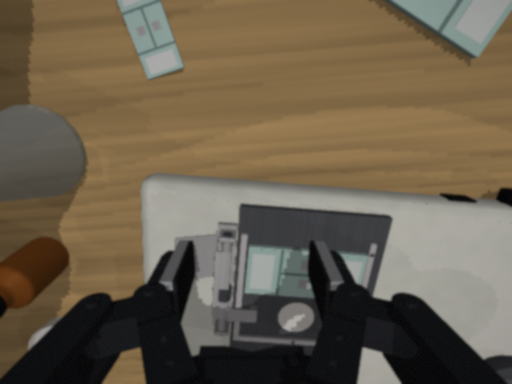

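View pics/s4.png

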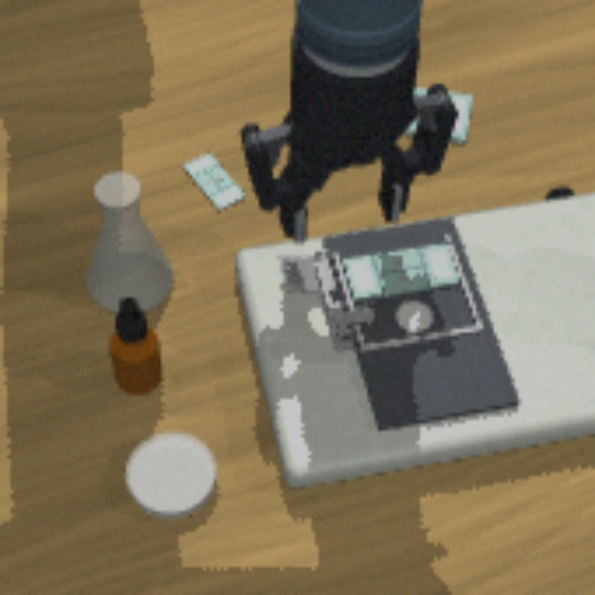

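View pics/t4.png

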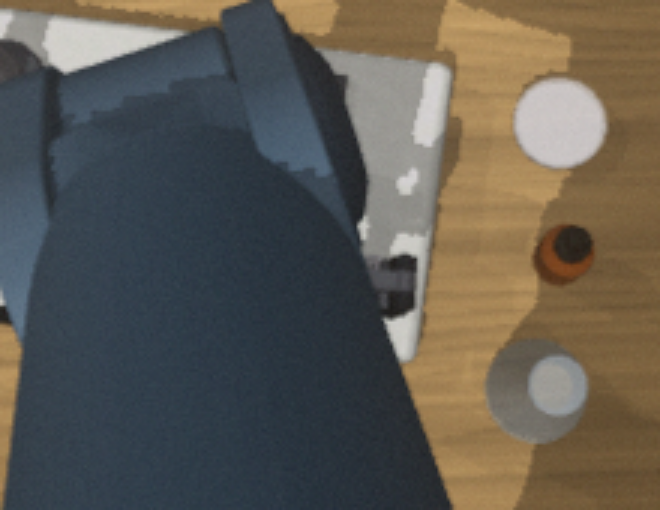

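```bash
python3 - <<'E'
from h import *
p=camera_params("wrist"); Rm=R.from_quat(read_tcp_rot()).as_matrix(); o=np.array(read_eef_pos())
for y in (.030,.0445,-.030,-.0445):
  for x in (.011,-.011):
    print(y,x,[proj(o+Rm@np.array([x,y,z]),p)[0].round(0) for z in (.010,.015,.019)])
im=cv2.imread("pics/w4.png"); cv2.imwrite("pics/w4c.png",cv2.resize(im[200:330,140:400],None,fx=3,fy=3,interpolation=cv2.INTER_CUBIC))
E
```

```text
0.03 0.011 [array([312., 238.]), array([310., 234.]), array([309., 230.])]
0.03 -0.011 [array([309., 276.]), array([308., 270.]), array([306., 266.])]
0.0445 0.011 [array([341., 238.]), array([338., 234.]), array([336., 230.])]
0.0445 -0.011 [array([337., 276.]), array([334., 270.]), array([332., 266.])]
-0.03 0.011 [array([193., 238.]), array([195., 234.]), array([196., 230.])]
-0.03 -0.011 [array([195., 276.]), array([197., 270.]), array([198., 266.])]
-0.0445 0.011 [array([164., 238.]), array([167., 234.]), array([169., 230.])]
-0.0445 -0.011 [array([168., 276.]), array([170., 270.]), array([172., 266.])]
```

View pics/w4c.png

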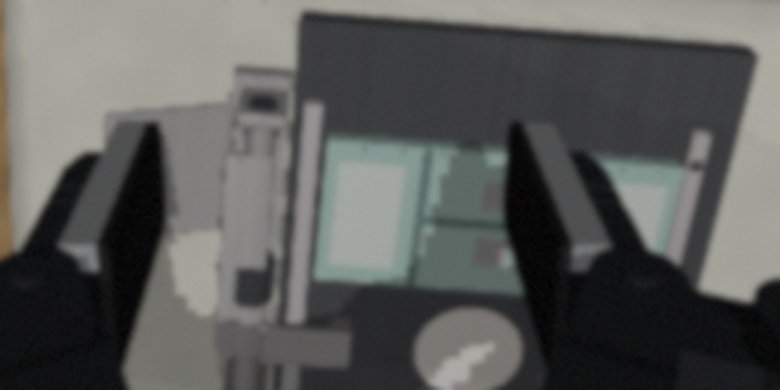

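```bash
python3 - <<'E'
from h import *
P,q=pose(-.0697,.006,.026,-.003); movel(P,q,speed=.08); pause(.1)
f0=np.array(read_ft_force());t0=np.array(read_ft_torque()); print(f0,t0,read_time_s())
for tz in np.arange(.024,.0069,-.001):
    P,q=pose(-.0697,.006,tz,-.003); movel(P,q,speed=.03); pause(.04)
    f=np.array(read_ft_force())-f0; t=np.array(read_ft_torque())-t0
    print(round(tz,4),np.round(read_eef_pos()[2]-.036,4),f.round(2),t.round(3))
    if f[2]>7: break
print(read_time_s())
im=read_camera("wrist"); cv2.imwrite("pics/w5.png",cv2.resize(im[170:384,120:400,::-1],None,fx=2.7,fy=2.7))
E
```

```text
[ 0.18391932 -0.37611139 -0.6033263 ] [ 0.02429221 -0.03952834 -0.01768072] 7.8583
0.024 0.0241 [-0.51 -0.22  0.71] [-0.04   0.037  0.023]
0.023 0.0232 [0.   1.36 2.27] [-0.067  0.03  -0.007]
0.022 0.0221 [0.51 0.88 1.51] [-0.073 -0.038  0.01 ]
0.021 0.0211 [ 0.1  -0.49  1.86] [-0.1   -0.03   0.018]
0.02 0.02 [ 0.05 -0.44  2.12] [-0.107 -0.077  0.024]
0.019 0.019 [-0.41  0.44  3.14] [-0.118 -0.092 -0.012]
0.018 0.018 [0.75 0.69 2.8 ] [-0.09  -0.104  0.077]
0.017 0.017 [-0.22  0.02  3.62] [-0.057 -0.171  0.107]
0.016 0.0161 [0.19 0.56 4.13] [ 0.012 -0.152  0.08 ]
0.015 0.0151 [0.82 1.76 3.66] [ 0.046 -0.047  0.012]
0.014 0.0141 [-0.09  2.3   4.28] [ 0.236 -0.193  0.034]
0.013 0.014 [-2.05  1.59 10.97] [0.293 0.402 0.03 ]
11.3583
```

View pics/w5.png

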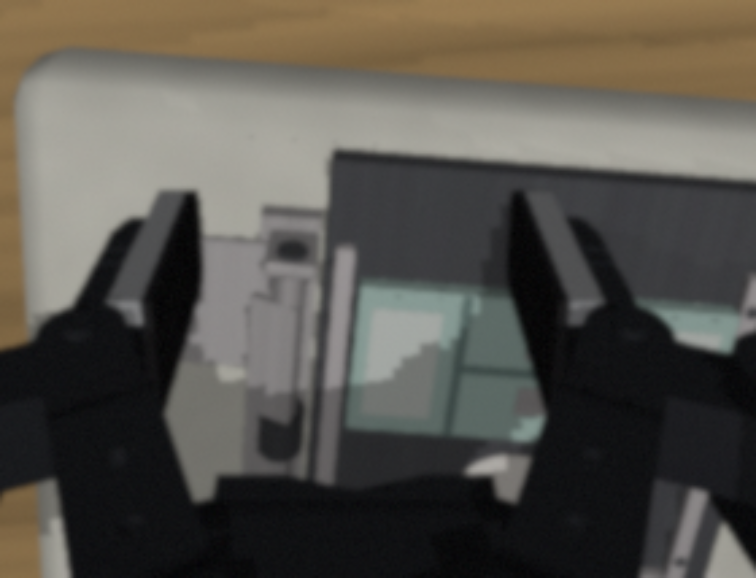

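```bash
python3 - <<'E'
from h import *
p=camera_params("wrist")
def seat(uv,z):
    uv=np.array(uv)/2.7+[120,170]; w=ray(uv,p,.036+z)-[V[0],V[1],0]; c,s=np.cos(V[2]),np.sin(V[2]); return np.round([1000*(c*w[0]+s*w[1]),1000*(c*w[1]-s*w[0])],1)
for n,uv in (("chF",(362,282)),("chF",(465,293)),("near tip",(515,192)),("far tip",(510,290)),("L near tip",(196,194)),("L far tip",(195,300))):
    print(n,[seat(uv,z) for z in (0,.004)])
print("railend",seat((345,245),.003),"plate corner",seat((333,152),0),"ear",seat((295,250),.008))
im=read_camera("scene"); cv2.imwrite("pics/s5.png",cv2.resize(im[140:220,230:330,::-1],None,fx=6,fy=6,interpolation=cv2.INTER_CUBIC))
im=read_camera("wrist"); cv2.imwrite("pics/w5b.png",cv2.resize(im[220:320,280:400,::-1],None,fx=6,fy=6,interpolation=cv2.INTER_CUBIC)*1)
print(read_ft_force(),read_ft_torque())
E
```

```text
chF [array([-53.6, -37. ]), array([-56.4, -37.3])]
chF [array([-52.7, -16.1]), array([-55.5, -17. ])]
near tip [array([-76.2,  -9.4]), array([-78.4, -10.5])]
far tip [array([-54.1,  -7.2]), array([-56.9,  -8.3])]
L near tip [array([-70.8, -70.6]), array([-73.1, -69.9])]
L far tip [array([-46.6, -70.4]), array([-49.5, -69.7])]
railend [-63.7 -41.2] plate corner [-81.8 -45. ] ear [-65.1 -50.6]
[-0.89254752  1.52127315 10.76479775] [0.3614138  0.23516171 0.00130839]
```

View pics/s5.png

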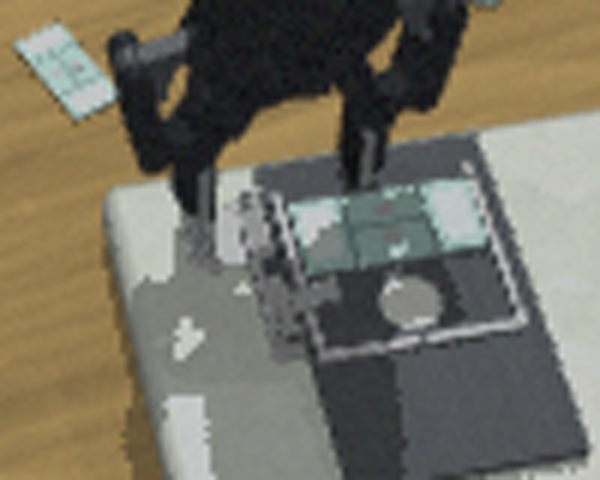

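View pics/w5b.png

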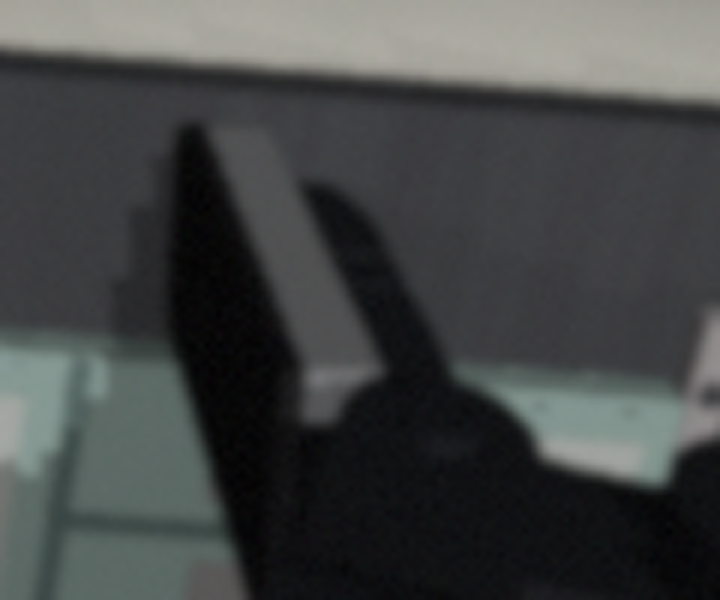

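```bash
python3 - <<'E'
from h import *
f0=np.array([ 0.18391932,-0.37611139,-0.6033263 ])
P,q=pose(-.0697,.006,.016,-.003); movel(P,q,speed=.05)
P,q=pose(-.0747,.006,.016,-.003); movel(P,q,speed=.05); pause(.1)
for tz in (.015,.014,.0133,.0126,.012,.0114):
    P,q=pose(-.0747,.006,tz,-.003); movel(P,q,speed=.03); pause(.04)
    f=np.mean([read_ft_force() for _ in range(1)],axis=0)-f0
    print(round(tz,4),np.round(read_eef_pos()[2]-.036,4),f.round(2),np.round(read_ft_torque(),3))
    if f[2]>9: break
im=read_camera("wrist"); cv2.imwrite("pics/w6.png",cv2.resize(im[200:330,140:400,::-1],None,fx=3,fy=3,interpolation=cv2.INTER_CUBIC))
print(read_time_s())
E
```

```text
0.015 0.0147 [-2.5   1.24  3.52] [-0.021  0.237 -0.025]
0.014 0.0141 [-2.71  0.52  6.22] [-0.013  0.441  0.013]
0.0133 0.014 [-4.24 -0.62 12.09] [0.045 0.821 0.002]
13.0333
```

View pics/w6.png

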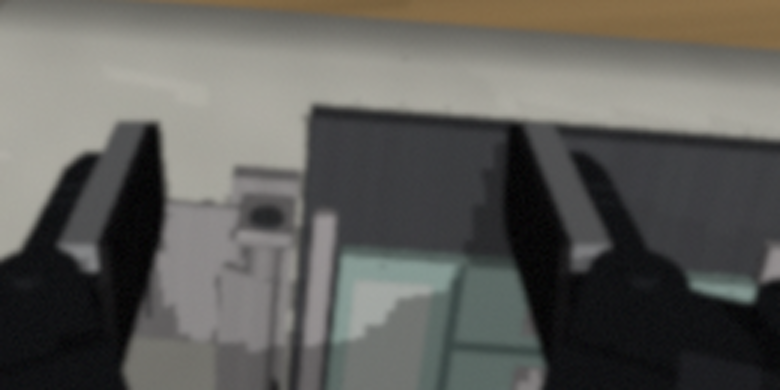

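```bash
python3 - <<'E'
from h import *
f0=np.array([ 0.18391932,-0.37611139,-0.6033263 ]); ex=np.array([np.cos(V[2]),np.sin(V[2]),0])
P,q=pose(-.0747,.006,.0155,-.003); movel(P,q,speed=.03); pause(.25)
log=[]
def st(xp):
    f=np.array(read_ft_force())-f0; print(round(xp,4),"fx",round(f@ex,2),"fz",round(f[2],2),"z",round(read_eef_pos()[2]-.036,4),round(read_time_s(),2)); return f@ex
st(-.0747)
lead=lambda xp: .006*np.clip((-.036-xp)/.0387,0,1)
for xp in np.arange(-.070,-.0399,.005):
    P,q=pose(xp,lead(xp),.0155,-.003); movel(P,q,speed=.03); 
    if st(xp)<-12: break
im=read_camera("wrist"); cv2.imwrite("pics/w7.png",cv2.resize(im[200:384,120:420,::-1],None,fx=2.6,fy=2.6,interpolation=cv2.INTER_CUBIC))
E
```

```text
-0.0747 fx -1.16 fz 3.52 z 0.0154 13.53
-0.07 fx -1.12 fz 3.7 z 0.0155 13.82
-0.065 fx 0.17 fz 2.8 z 0.0156 14.12
-0.06 fx -0.53 fz 3.21 z 0.0156 14.43
-0.055 fx -0.72 fz 3.38 z 0.0156 14.72
-0.05 fx -0.85 fz 1.69 z 0.0156 15.03
-0.045 fx -0.22 fz 3.19 z 0.0156 15.32
-0.04 fx -0.64 fz 3.96 z 0.0156 15.62
```

View pics/w7.png

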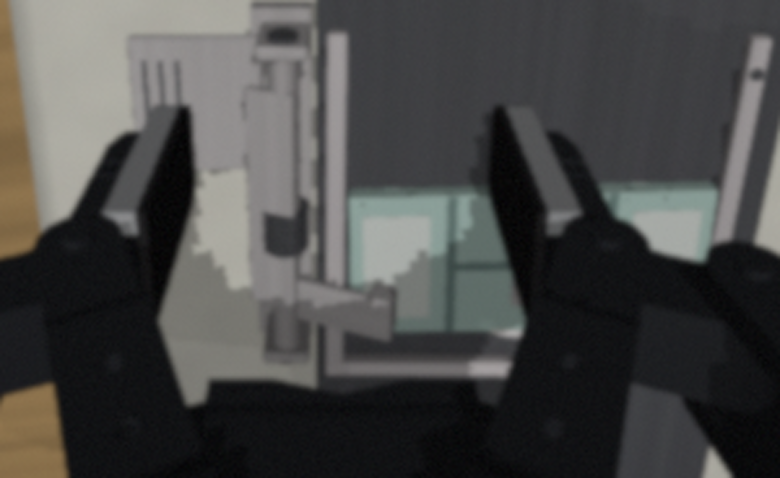

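```bash
python3 - <<'E'
from h import *
f0=np.array([ 0.18391932,-0.37611139,-0.6033263 ]); ex=np.array([np.cos(V[2]),np.sin(V[2]),0])
lead=lambda xp: .006*np.clip((-.036-xp)/.0387,0,1)
xp=-.040
while xp<-.0235:
    xp+=.001
    P,q=pose(xp,lead(xp),.0155,-.003); movel(P,q,speed=.02); pause(.04)
    f=np.array(read_ft_force())-f0; t=read_time_s(); print(round(xp,4),"fx",round(f@ex,2),"fz",round(f[2],2),round(t,2))
    if f@ex<-7 or f[2]<1: break
im=read_camera("wrist"); cv2.imwrite("pics/w8.png",cv2.resize(im[180:384,120:420,::-1],None,fx=2.6,fy=2.6,interpolation=cv2.INTER_CUBIC))
E
```

```text
-0.039 fx -1.12 fz 3.72 15.97
-0.038 fx -1.57 fz 4.61 16.26
-0.037 fx -0.53 fz 3.19 16.55
-0.036 fx -0.94 fz 2.92 16.84
-0.035 fx -1.16 fz 2.79 17.13
-0.034 fx -1.71 fz 3.87 17.43
-0.033 fx -1.86 fz 3.4 17.72
-0.032 fx -1.25 fz 3.55 18.01
-0.031 fx -1.94 fz 3.98 18.3
-0.03 fx -0.56 fz 3.16 18.59
-0.029 fx -1.69 fz 3.59 18.88
-0.028 fx -4.3 fz 5.43 19.18
-0.027 fx -4.83 fz 6.35 19.47
-0.026 fx -7.68 fz 9.16 19.76
```

View pics/w8.png

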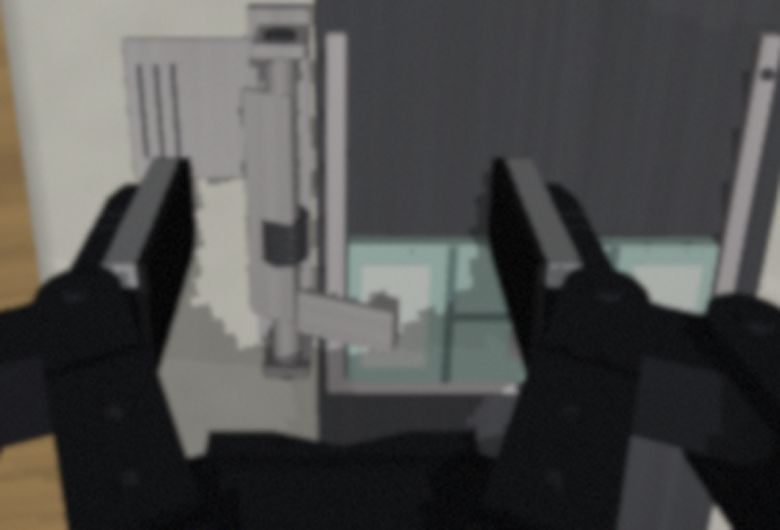

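```bash
python3 - <<'E'
from h import *
f0=np.array([ 0.18391932,-0.37611139,-0.6033263 ]); ex=np.array([np.cos(V[2]),np.sin(V[2]),0])
pause(.15)
def st(n):
    f=np.array(read_ft_force())-f0; print(n,"fx",round(f@ex,2),"fz",round(f[2],2),round(read_time_s(),2))
st("home")
for xp in (-.029,-.032):
    P,q=pose(xp,0,.0155,-.003); movel(P,q,speed=.02); st(xp)
im=read_camera("wrist"); cv2.imwrite("pics/w9.png",cv2.resize(im[180:384,120:420,::-1],None,fx=2.6,fy=2.6,interpolation=cv2.INTER_CUBIC))
E
```

```text
home fx -7.91 fz 8.05 19.96
-0.029 fx -2.38 fz 4.01 20.26
-0.032 fx 1.54 fz 3.35 20.56
```

View pics/w9.png

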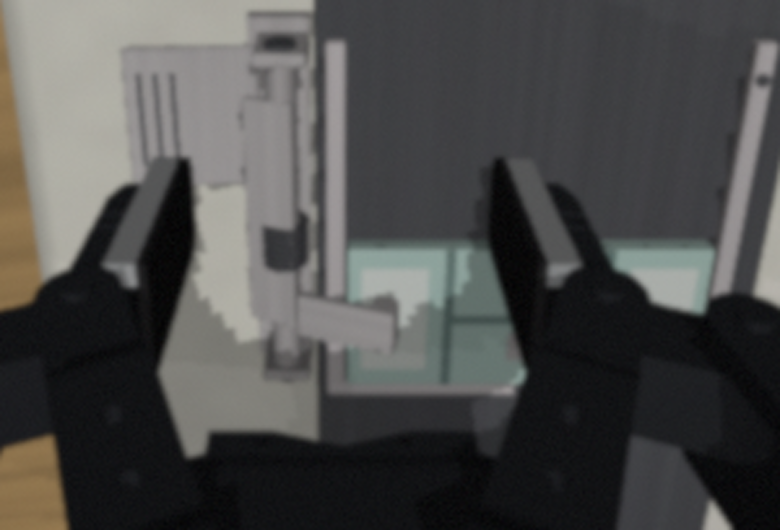

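```bash
python3 - <<'E'
from h import *
P,q=pose(-.035,0,.0155,-.003); movel(P,q,speed=.02)
for tz,s in ((.030,.03),(.07,.08),(.12,.15)):
    P,q=pose(-.035,0,tz,-.003); movel(P,q,speed=s)
P,q=pose(.030,0,.13,-.003); movel(P,q,speed=.15); pause(.2)
p=camera_params("wrist"); im=read_camera("wrist"); np.savez("w10.npz",K=p["K"],T=p["camera_from_world"]); cv2.imwrite("pics/w10.png",cv2.resize(im[0:290,60:480,::-1],None,fx=1.9,fy=1.9,interpolation=cv2.INTER_CUBIC))
print(read_time_s(),read_eef_pos(),read_ft_force())
print([(d["at"],round(d["confidence"],2)) for d in tip_of("wrist","chamber_mid")[:2]],[(d["at"],round(d["confidence"],2)) for d in tip_of("wrist","foot")[:2]])
E
```

```text
23.5167 [0.58679264 0.04148538 0.16566456] [-0.01797925 -0.27662307  0.47957126]
[([298.1, 152.7], 0.77), ([95.7, 130.4], 0.25)] [([261.9, 147.5], 0.56), ([82.3, 36.7], 0.21)]
```

View pics/w10.png

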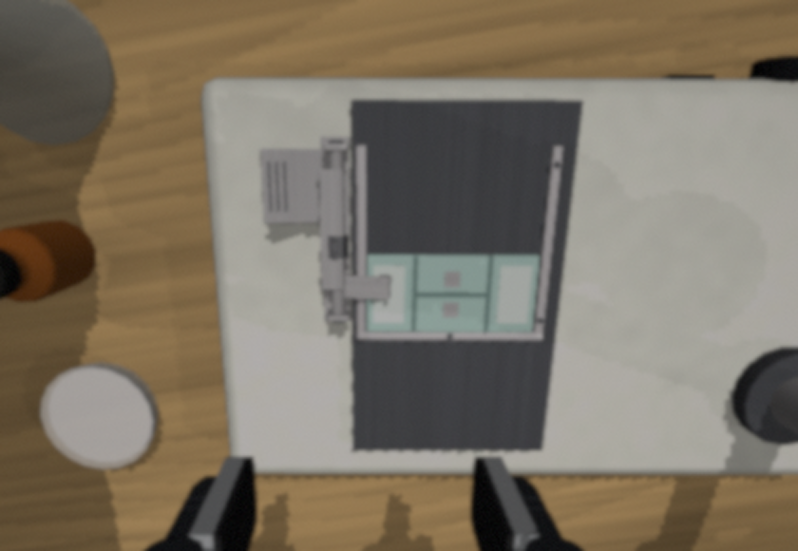

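The chamber lies square against the stop (crop rows 254–331, stop at 333) with the foot on its right end at (375,288). The bottle, flask and dish are still standing, and the hand is clear.

```bash
python3 - <<'E'
from h import *
d=np.load("w10.npz"); p={"K":d["K"],"camera_from_world":d["T"]}
def seat(uv,z):
    w=ray(np.array(uv)/1.9+[60,0],p,.036+z)-[V[0],V[1],0]; c,s=np.cos(V[2]),np.sin(V[2]); return np.round([1000*(c*w[0]+s*w[1]),1000*(c*w[1]-s*w[0])],1)
print([seat(u,.004) for u in ((367,254),(543,254),(538,332),(366,331))])
print(sign_off(),read_time_s())
E
```

```text
[array([-18. , -38.4]), array([-18. ,  38.6]), array([17.4, 40. ]), array([ 17. , -38.7])]
the job is handed in; nothing more can be done
the job is handed in; nothing more can be done
```

I loaded the chamber fully home under the clip and handed the job in, with the clock at about 23.6 s of the 51 s allowed. No verdict came back.

**What I did:** With the jaws 60 mm apart, I pressed the clip tab down with one fingertip, holding it with about 3–4 N. The other fingertip pushed the middle-sized chamber along its guide for about 38 mm, until the back stop resisted with about 8 N. I then backed the hand off the glass before letting the clip spring down, and lifted away.

**Last checks (wrist camera and wrist force):**
- **Position:** the chamber's edges measured x of about -18.0 to +17.2 mm. It is within about 0.5 mm of home, and square and centred to within the roughly 2 mm calibration.
- **Clip:** the foot shows on the glass in the picture. I had no direct reading of the clip angle or the foot's force.
- **Hand:** clear, with wrist force near zero.
- **Bottle, flask and dish:** all looked to be where they started, but I did not measure them again.

**Disagreements:**
- The wrist picture put the fingertips a few millimetres off from where the commanded pose said they were. I settled their height by touching the stage plate twice, and the fore-and-aft position by watching the gap to the glass.
- The cameras' fits of the stage position differed by up to about 3 mm.

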